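# Tamp the seal on a paperweight

## Robot

A 6-joint arm with a two-finger parallel gripper is mounted at the origin on the work surface. World frame = base frame: x ahead of the robot, y to its left, z up, the work surface at z = 0. Lengths are in m, angles in rad, forces in N, time in s.
With the tool pointing down it reaches from about 0.3 to 0.875 m from the base axis. Payload 6.4 kg.
Tool frame: the origin (TCP) lies at the very end of the fingers, on their centre line; the grasp point (between the pads) lies robot.grasp_offset behind it (robot.grasp_offset is the distance from the TCP to the grasp point, in m); z points along the fingers, y is the line along which they close (so a half turn about z gives the same grasp; the last joint's range is limited). The gripper opens to 88 mm and grips with 3 to 60 N. Pads are 18 mm wide; open, the fingers measure 123 mm over their backs; the gripper's body (75 mm by 187 mm) begins 45 mm behind the grasp point.
Start: joints at [0.918, 0.181, 1.607, -0, 1.354, -0.206], TCP at [0.248, 0.519, 0.239] pointing down, gripper open.
Joint ranges: [-2.99, 2.99], [-0.89, 2.07], [0.3, 2.58], [-1.14, 4.28], [0, 2.63], [-3.12, 3.12]. Speed limits (rad/s): [2.57, 2.57, 3.01, 3.14, 3.14, 3.14].

## Interface

Orientations are given as a unit quaternion [w, x, y, z].
In Python, from station import robot, vision gives the robot as it stands. The module is installed in compiled form; this text tells all that it offers.
- The arm moves only by the tool play_rows, never from a script. Its argument "targets" is a list of rows, each an object with "jaw": the finger opening in mm, from 0 to 88.1; "xyz": the shift along the world's x, y, z in mm, a list of three; "twist": the turn, a rotation vector about the world's x, y, z in rad, a list of three. A call has exactly 5 rows; each row is the pose to reach, as a shift and turn from the pose commanded when the call began; what a row does not reach only later rows make up. A row lasts 1/12 s, in which the tool goes at most 41.7 mm and 7.16 degrees, less where a joint would pass 70% of its speed; a pose out of reach is approached as far as the arm can. A call with a gripper value outside its range is refused whole. The fingers move at their own pace and stop on an object; "grip_force" is the grip in N (left out, the last holds). Time passes only in rows, so rows that repeat a pose let the fingers close, or fill a call up. It gives the time, the measured TCP pose, the force, the opening and the grip force at its end, in the units of the state.
- robot.read_state(): the state, without advancing time (a new reading comes with each control period).
- vision.read_camera(name): name is "scene" or "top" or "wrist"; returns a dict with "frame" (400x640x3 uint8, blue, green, red), "fx", "fy", "cx", "cy" (pixels), "eye" and "rotation" of the camera in the world. Camera axes: x right, y down, z forward; pixel columns grow to the right and rows downward; lengths in m; the calibration is good to about 2 mm. The wrist camera is an equidistant fisheye: a pixel r from the principal point sees the ray r / f radians off the axis. A picture is of the moment at which its call begins. There is no depth.
- robot.finish_job(): hands the job in; it is judged then, once.
Trained networks look in the newest picture that a camera, given by its name, has taken for a name from the list of things; names that differ only in an ending like _2 or _b are one class to them, and where a whole thing is asked for, a point or a joint stands for the part that bears it (a point fixed in the world has none). Each returns a list of dicts, best first, with "p" (0 to 1); they miss things now and then, are a little off and sometimes report something else, mostly with a low value. They report only what shows in the picture. A call takes as long as a camera call. They do not tell look-alikes from the thing itself.
- vision.search_frame(target, camera): "position" ([row, column] in pixels, amid what is visible of it).
The state is a dict: "time_s": time; "q": joint angles; "qd": joint speeds; "joint_efforts": joint torques, N m; "eef_pos": TCP position; "eef_rot": TCP orientation; "contact_force": force on the tool from outside, world axes, zero at the start; "ft_torque": the same for the moment, N m; "grip_width": opening from 0.0 (shut) to 1.0 (fully open); "grasp_force": force on a finger pad.
Only numpy, scipy, OpenCV 4.12 (cv2) and the standard library are available. Lean on these libraries where they do the work, as an engineer would, in place of code of your own. Each camera call takes 0.05 s, during which the arm holds its last target. There are 200 camera calls.

## Task

Assemble the paperweight at the packing counter: set the thick wooden body down flat between the jig's four dowels, then the thin cork disc squarely on it, then the wooden top disc on that with its paper seal facing up, letting go of each. Then lift the spring tamper from its stand and finish while still holding it: upright, its small foot wholly inside the round paper seal, pressing gently so that the plunger is about half way in and never hard against its stop. The program ends in that hold, without letting go, and the other goods on the table stay where they are.

Things in the scene. Friction and masses are not known exactly. Their poses are not given: they have to be found in the camera images.
- jig: fixed plywood board 100 x 100 x 12 mm with four upright wooden dowels; origin at the centre of its underside, z up, x, y along its sides. Dowels 12 mm thick at x, y = +-24.75 mm, straight to 40 and tapered to 46 mm above the board. 54 mm parts have 2 mm play; gaps between dowels, centred on the jig's x and y axes, are 37 mm wide and admit fingers. Yaw within 20 deg.
- pocket (a point): centre of the jig's pocket floor, on the board's top face, 12 mm above the table; axes as the jig's
- drum: body of the paperweight, a solid wooden drum, 54 mm in diameter, 26 mm tall, with a dark line round its middle, about 120 g; origin at the centre of its underside, z its axis, up. It stands alone on the table to the robot's left; the three round parts change places from run to run.
- spacer: the spacer, a plain cork disc, 54 mm in diameter, 8 mm thick, 15 g; origin at the centre of its underside, z its axis, up; lies flat on the table
- topdisc: the top disc, a pale wooden disc, 54 mm in diameter, 12 mm thick, 40 g, with a round paper seal on its upper face off to one side; origin at the centre of its underside, z up towards the seal; lies flat on the table, seal up
- seal (a point): centre of the paper seal (18 mm in diameter, dark rim) on the top disc's upper face: 10 mm from the disc's axis along the disc's own x, 12 mm above its underside
- stand: tamper stand fixed to the table to the robot's right: square wooden block 76 x 76 x 30 mm with a 20 mm hole through its middle; origin at the centre of its underside (on the table)
- tamper: spring tamper, 150 g: brass flange 40 mm in diameter, 5 mm thick, above it a square dark wooden grip 24 x 24 mm from 5 to 60 mm above the flange's underside. Origin at the centre of the flange's underside, z up the grip, x, y square to its faces. Stands upright, flange on the stand's top (30 mm up), plunger hanging free in the hole; yaw as the stand's, within 23 deg.
- plunger (a joint): how far the tamper's spring plunger is pressed in, m: 0 out, 0.012 at its stop. Spring 400 N/m with 1.2 N preload: about 3.6 N half way (0.006), 6 N at the stop. Out, its foot is 22 mm below the tamper's origin.
- foot (a point): centre of the flat underside of the plunger's round black rubber foot (10 mm in diameter), on the tamper's axis; 22 mm below the flange's underside while the plunger is out
- tin: bystander: closed metal tin, 60 mm in diameter, 50 mm tall; origin under its centre
- cardbox: bystander: flat cardboard box 95 x 65 x 22 mm; origin under its centre
- candle: bystander: glass jar with a steel lid, 68 mm in diameter, 80 mm tall; origin under its centre
- woodbox: bystander: small wooden box 74 x 54 x 40 mm; origin under its centre
- spool: bystander: small wooden thread spool, 34 mm in diameter, 32 mm tall; origin under its centre; stands in the middle of the left half
- teabox: bystander: small cardboard box 60 x 45 x 50 mm; origin under its centre
Things that resemble listed ones, but are neither listed nor needed, are in the scene too. There is more than one size of the topdisc; the job needs the smaller. There is more than one size of the spacer; the job needs the larger.

How it is judged:
By the outcome, as a careful person would: the job done as asked, in the order asked, and still so for the second after the job is handed in, while the arm keeps its last pose, push and grip.
It also fails if it takes over 72 s, if anything falls off the work surface, if the arm or the gripper's body presses on something with over 40 N, if the wrist force passes 120 N, or if a joint passes its speed limit or range.

## Working session

There is one attempt and no reset: what is moved stays moved. The work goes in short steps, Python scripts to look and compute and a tool call to move; the robot and the scene stay as the last step left them, time stands still between calls to the robot, and variables do not carry over. Pictures are saved under pics/ and viewed, at most 10 in all, crops included, and the job is handed in when it is done.

Besides the shell and the picture viewer there is one more tool, called after "Call:" in YAML: its name, and indented under it one key for each argument. play_rows: Moves the arm, as the interface text tells. Its arguments: {"type":"object","properties":{"targets":{"type":"array","items":{"type":"object","properties":{"jaw":{"type":"number"},"xyz":{"type":"array","items":{"type":"number"}},"twist":{"type":"array","items":{"type":"number"}}}}},"grip_force":{"type":"number"}},"required":["targets"]}

```bash
mkdir -p pics; cat > h.py <<'E'
import numpy as np, cv2
from station import robot, vision
def ray(c,px):  # px=(row,col)
    u=(px[1]-c["cx"])/c["fx"]; v=(px[0]-c["cy"])/c["fy"]
    return np.array(c["rotation"])@np.array([u,v,1.])
def toz(c,px,z):
    d=ray(c,px); e=np.array(c["eye"]); return e+d*(z-e[2])/d[2]
def proj(c,p):
    q=np.array(c["rotation"]).T@(np.array(p)-np.array(c["eye"])); return (c["cy"]+c["fy"]*q[1]/q[2], c["cx"]+c["fx"]*q[0]/q[2])
E
python3 - <<'E'
from h import *
print(robot.read_state(), robot.grasp_offset)
for n in ["top","scene"]:
    c=vision.read_camera(n); cv2.imwrite(f"pics/{n}0.png",c["frame"]); print({k:np.round(v,3).tolist() for k,v in c.items() if k!="frame"})
    for t in ["jig","drum","spacer","topdisc","seal","stand","tamper","spool"]:
        print(t,[(np.round(d["position"]).tolist(),round(d["p"],2)) for d in vision.search_frame(t,n)][:4])
E
```

```text
{'time_s': 0.0, 'q': array([ 9.17689311e-01,  1.81529606e-01,  1.60795877e+00, -7.39344290e-06,
        1.35378944e+00, -2.06332457e-01]), 'qd': array([ 0.00050836,  0.00081848,  0.00114196,  0.0012333 , -0.00205721,
        0.00013073]), 'joint_efforts': array([ 5.74622300e-04, -4.33863759e+01, -3.41854155e+01,  7.03461422e-02,
        3.85075109e-02, -8.33962804e-05]), 'eef_pos': array([0.24811926, 0.51814431, 0.23784035]), 'eef_rot': array([-3.47752241e-04,  2.21533144e-01,  9.75152478e-01, -7.67480877e-04]), 'contact_force': array([-0.808726  , -0.06181504,  0.64612598]), 'ft_torque': array([0.01183616, 0.0163388 , 0.0135252 ]), 'grasp_force': 0.0, 'grip_width': 0.9946596292143874} 0.0187
{'fx': 498.535, 'fy': 498.535, 'cx': 315.666, 'cy': 194.042, 'eye': [0.312, 0.0, 1.539], 'rotation': [0.066, -0.693, 0.716, -0.052]}
jig [([218.0, 322.0], 0.82)]
drum [([244.0, 246.0], 0.62), ([241.0, 452.0], 0.52)]
spacer [([170.0, 278.0], 0.52), ([180.0, 305.0], 0.47)]
topdisc [([160.0, 213.0], 0.97), ([195.0, 234.0], 0.66), ([198.0, 194.0], 0.43)]
seal [([195.0, 235.0], 0.77), ([160.0, 214.0], 0.74)]
stand [([212.0, 405.0], 0.91)]
tamper [([209.0, 411.0], 0.71), ([242.0, 248.0], 0.19)]
spool [([208.0, 273.0], 0.56)]
{'fx': 361.068, 'fy': 361.068, 'cx': 322.744, 'cy': 197.48, 'eye': [1.063, -0.247, 0.649], 'rotation': [-0.317, 0.787, 0.493, -0.19]}
jig [([196.0, 312.0], 0.72), ([217.0, 134.0], 0.32)]
drum [([150.0, 372.0], 0.86), ([158.0, 459.0], 0.4)]
spacer [([219.0, 349.0], 0.73), ([218.0, 391.0], 0.64), ([237.0, 209.0], 0.2)]
topdisc [([199.0, 466.0], 0.78), ([181.0, 417.0], 0.72)]
seal [([201.0, 470.0], 0.79), ([183.0, 419.0], 0.69)]
stand [([238.0, 208.0], 0.68)]
tamper [([220.0, 202.0], 0.68), ([148.0, 371.0], 0.26)]
spool [([183.0, 415.0], 0.63), ([184.0, 372.0], 0.61)]
```

View pics/top0.png

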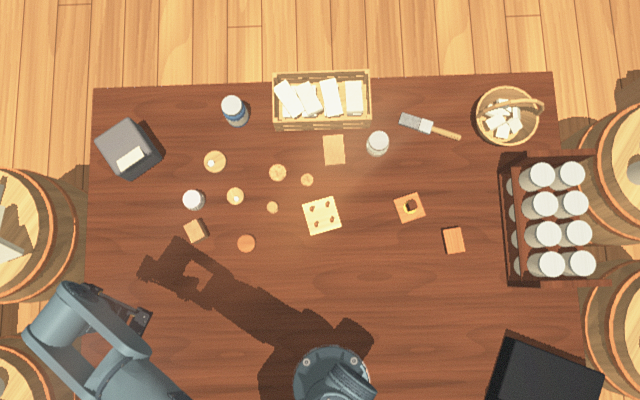

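View pics/scene0.png

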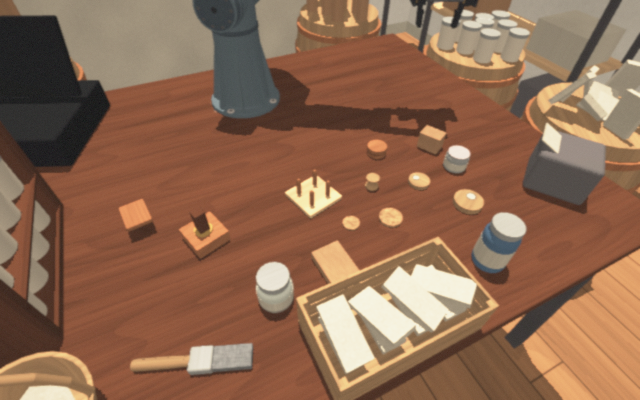

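The top view shows the jig at (216,322), stand and tamper at (208,410), drum at (243,246) and spool at (208,272).
- Topdisc candidates are (160,214) and (195,235). The smaller one, (195,235), fits.
- Spacer candidates are (172,278) and (180,306). The larger one, (172,278), fits.

I'll measure their diameters and confirm both in an enlarged crop.

```bash
python3 - <<'E'
s=open('h.py').read()
s=s.replace("def ray","from scipy.spatial.transform import Rotation as R\ndef RM(c):\n    q=np.array(c['rotation']); return R.from_quat([q[1],q[2],q[3],q[0]]).as_matrix()\ndef ray",1).replace('np.array(c["rotation"])','RM(c)')
open('h.py','w').write(s)
E
python3 - <<'E'
from h import *
c=vision.read_camera("top"); f=c["frame"]
for n,p,z in [("big disc",(160,214.5),.012),("small disc",(195.5,235),.012),("big sp",(172,278),.008),("small sp",(180,306.5),.008),("drum",(243,246),.026),("jig",(216,322),.012),("stand",(208,410),.03),("spool",(208,272),.032)]:
    P=toz(c,p,z); print(n,P.round(3))
a=cv2.resize(f[140:260,180:340],None,fx=5,fy=5,interpolation=cv2.INTER_CUBIC); cv2.imwrite("pics/crop1.png",a)
print("mm/px",(1.539-.01)/498.5*1000)
E
```

```text
big disc [0.689 0.342 0.012]
small disc [0.573 0.277 0.012]
big sp [0.644 0.142 0.008]
small sp [0.615 0.053 0.008]
drum [0.423 0.242 0.026]
jig [0.5   0.009 0.012]
stand [ 0.513 -0.26   0.03 ]
spool [0.527 0.16  0.032]
mm/px 3.0672016048144433
```

View pics/crop1.png

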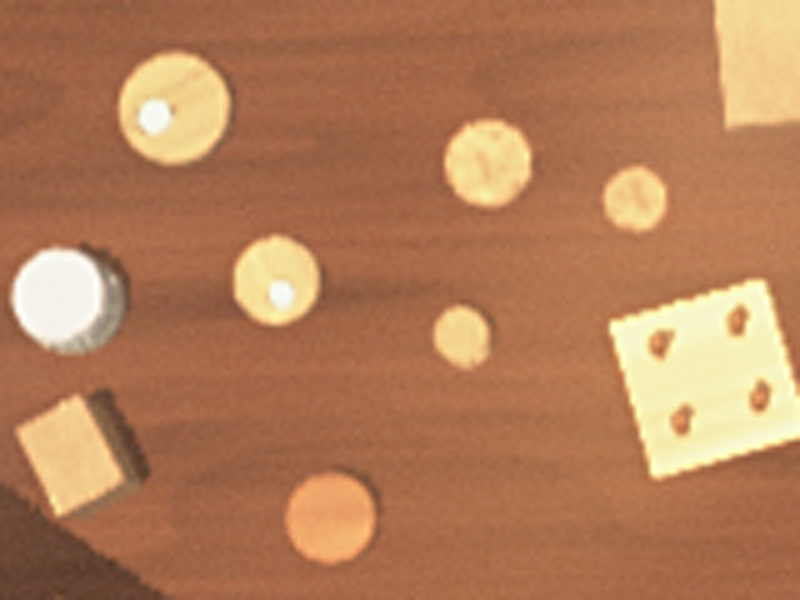

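The crop confirms it. The disc at (195,235) and the cork at (172,278) both measure about 88/5 px, which is 54 mm. The other disc and cork are about 68 mm and 38 mm. Next I'll segment for precise poses.

```bash
python3 - <<'E'
from h import *
c=vision.read_camera("top"); f=c["frame"]; sc=6
def blob(p,w):
    r0,c0=int(p[0])-w,int(p[1])-w
    a=cv2.resize(f[r0:r0+2*w,c0:c0+2*w],None,fx=sc,fy=sc,interpolation=cv2.INTER_CUBIC).astype(float)
    m=np.median(a[w*sc-12:w*sc+12,w*sc-12:w*sc+12],(0,1)); b=np.median(np.concatenate([a[:8].reshape(-1,3),a[-8:].reshape(-1,3)]),0)
    t=((a-b)@(m-b)/((m-b)@(m-b))>.5).astype(np.uint8)
    k=max(cv2.findContours(t,cv2.RETR_EXTERNAL,cv2.CHAIN_APPROX_NONE)[0],key=cv2.contourArea)
    M=cv2.moments(k); px=lambda u,v:((v+.5)/sc-.5+r0,(u+.5)/sc-.5+c0)
    return k,px(M["m10"]/M["m00"],M["m01"]/M["m00"]),px,cv2.contourArea(k)/sc**2
for n,p,z,w in [("small disc",(195.5,235),.010,14),("big sp",(172,278),.006,14),("drum",(243,246),.02,14),("jig",(216,322),.012,26),("stand",(208,410),.03,22)]:
    k,q,px,A=blob(p,w); P=toz(c,q,z)
    print(n,np.round(q,1),(P*1000).round(1),"d",round(2*np.sqrt(A/np.pi)*3.06,1))
    if n in("jig","stand"):
        r=cv2.boxPoints(cv2.minAreaRect(k)); W=np.array([toz(c,px(u,v),z) for u,v in r])*1000
        print(W[:,:2].round(1).tolist(),"ctr",W.mean(0).round(1),[np.degrees(np.arctan2(*(W[(i+1)%4]-W[i])[1::-1])).round(1) for i in range(4)])
for i,n in [("seal",'top')]: print([toz(c,d["position"],.012).round(3) for d in vision.search_frame(i,n)])
print([ (d["position"],toz(c,d["position"],.08).round(3)) for d in vision.search_frame("tamper","top")])
E
```

```text
small disc [195.6 234.7] [573.1 278.6  10. ] d 52.0
big sp [172.1 277.2] [644.2 145.    6. ] d 52.2
drum [243.2 245.6] [423.1 244.2  20. ] d 53.7
jig [215.2 321.3] [502.3  10.6  12. ] d 112.4
[[540.2, 73.1], [565.7, -26.5], [465.3, -51.1], [440.3, 47.4]] ctr [502.9  10.7  12. ] [np.float64(-75.7), np.float64(-166.2), np.float64(104.2), np.float64(14.4)]
stand [194.1 398.2] [ 556.9 -226.7   30. ] d 35.7
[[566.9, -193.7], [569.3, -282.5], [538.8, -282.4], [536.4, -193.8]] ctr [ 552.8 -238.1   30. ] [np.float64(-88.5), np.float64(179.7), np.float64(91.6), np.float64(0.3)]
[array([0.689, 0.339, 0.012]), array([0.579, 0.277, 0.012]), array([0.563, 0.415, 0.012])]
[([209.5, 411.1], array([ 0.502, -0.254,  0.08 ]))]
```

Call:
play_rows:
  targets:
    - {"jaw": 80,"xyz": [20,-31,-10],"twist": [0,0,0.1]}
    - {"jaw": 80,"xyz": [40,-62,-20],"twist": [0,0,0.2]}
    - {"jaw": 80,"xyz": [60,-93,-30],"twist": [0,0,0.3]}
    - {"jaw": 80,"xyz": [80,-124,-40],"twist": [0,0,0.4]}
    - {"jaw": 80,"xyz": [100,-156,-50],"twist": [0,0,0.5]}
  grip_force: 20

```text
time_s: 1.52
eef_pos: [0.349, 0.3613, 0.1885]
eef_rot: [0.0, -0.029, 1.0, 0.0]
contact_force: [1.6, -0.5, 0.7]
grip_width: 0.908
grasp_force: 0.0
```

Call:
play_rows:
  targets:
    - {"jaw": 80,"xyz": [20,-30,-15],"twist": [0,0,0.06]}
    - {"jaw": 80,"xyz": [40,-60,-30],"twist": [0,0,0.12]}
    - {"jaw": 80,"xyz": [60,-90,-45],"twist": [0,0,0.18]}
    - {"jaw": 80,"xyz": [75,-118,-60],"twist": [0,0,0.196]}
    - {"jaw": 80,"xyz": [75,-118,-60],"twist": [0,0,0.196]}

```text
time_s: 1.93
eef_pos: [0.4244, 0.24, 0.1263]
eef_rot: [-0.002, -0.122, 0.992, -0.001]
contact_force: [-0.2, -0.6, -0.3]
grip_width: 0.903
grasp_force: 0.0
```

```bash
cat >> h.py <<'E'
def wray(c,px):
    u=(px[1]-c["cx"])/c["fx"]; v=(px[0]-c["cy"])/c["fy"]; r=np.hypot(u,v)
    return RM(c)@np.array([u/r*np.sin(r),v/r*np.sin(r),np.cos(r)])
def wtoz(c,px,z):
    d=wray(c,px); e=np.array(c["eye"]); return e+d*(z-e[2])/d[2]
def wproj(c,p):
    q=RM(c).T@(np.array(p)-np.array(c["eye"])); t=np.arctan2(np.hypot(q[0],q[1]),q[2]); h=np.hypot(q[0],q[1])
    return np.array([c["cx"]+c["fx"]*t*q[0]/h, c["cy"]+c["fy"]*t*q[1]/h])
def circ(P,r,n=60):
    a=np.linspace(0,2*np.pi,n); return np.c_[P[0]+r*np.cos(a),P[1]+r*np.sin(a),np.full(n,P[2])]
def draw(c,img,pts,col):
    cv2.polylines(img,[np.array([wproj(c,p) for p in pts]).round().astype(int)],False,col,1)
def yawdeg(s):
    q=s["eef_rot"]; y=R.from_quat([q[1],q[2],q[3],q[0]]).as_matrix(); return np.degrees(np.arctan2(y[1,1],y[0,1])), y[:,2].round(4)
E
python3 - <<'E'
from h import *
s=robot.read_state(); print(s["time_s"],s["eef_pos"],yawdeg(s))
c=vision.read_camera("wrist"); print({k:np.round(v,3).tolist() for k,v in c.items() if k!="frame"})
f=c["frame"].copy()
for t in ["drum","jig","spool"]: print(t,[(np.round(d["position"]).tolist(),round(d["p"],2)) for d in vision.search_frame(t,"wrist")][:3])
draw(c,f,circ([.423,.244,.026],.027),(255,0,0)); draw(c,f,circ([.423,.244,0],.027),(0,255,0))
y=np.radians(14.3); 
draw(c,f,[np.array([.5027,.0107,.012])+np.array([a*np.cos(y)-b*np.sin(y),a*np.sin(y)+b*np.cos(y),0])*.05 for a,b in [(1,1),(-1,1),(-1,-1),(1,-1),(1,1)]],(255,0,0))
cv2.imwrite("pics/w1.png",f)
E
```

```text
1.9333 [0.42437672 0.24000016 0.12625491] (np.float64(104.0646723571782), array([-0.0028, -0.0026, -1.    ]))
{'fx': 309.707, 'fy': 309.707, 'cx': 319.742, 'cy': 198.913, 'eye': [0.352, 0.222, 0.274], 'rotation': [0.091, 0.609, 0.78, 0.115]}
drum []
jig [([208.0, 102.0], 0.65)]
spool [([342.0, 422.0], 0.62)]
```

View pics/w1.png

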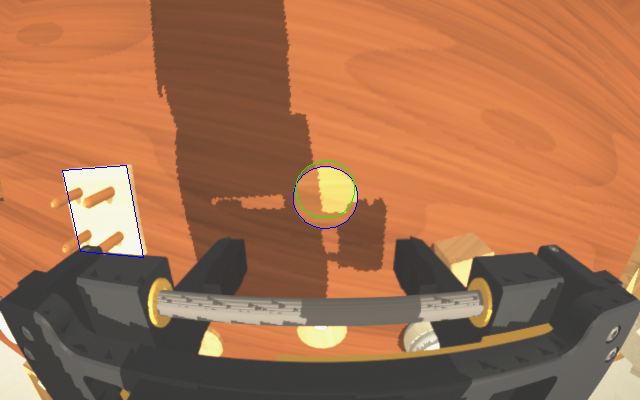

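Call:
play_rows:
  targets:
    - {"jaw": 80,"xyz": [0,0,-30],"twist": [0,0,0]}
    - {"jaw": 80,"xyz": [0,0,-60],"twist": [0,0,0]}
    - {"jaw": 80,"xyz": [0,0,-90],"twist": [0,0,0]}
    - {"jaw": 80,"xyz": [0,0,-112],"twist": [0,0,0]}
    - {"jaw": 80,"xyz": [0,0,-124],"twist": [0,0,0]}

```text
time_s: 2.55
eef_pos: [0.4214, 0.2457, 0.0028]
eef_rot: [-0.001, -0.125, 0.992, -0.0]
contact_force: [0.4, 1.3, 0.1]
grip_width: 0.911
grasp_force: 0.0
```

Call:
play_rows:
  targets:
    - {"jaw": 62,"xyz": [0,0,0],"twist": [0,0,0]}
    - {"jaw": 62,"xyz": [0,0,0],"twist": [0,0,0]}
    - {"jaw": 62,"xyz": [0,0,0],"twist": [0,0,0]}
    - {"jaw": 50,"xyz": [0,0,0],"twist": [0,0,0]}
    - {"jaw": 45,"xyz": [0,0,0],"twist": [0,0,0]}
  grip_force: 15

```text
time_s: 2.97
eef_pos: [0.4246, 0.2453, 0.0062]
eef_rot: [0.001, -0.125, 0.992, 0.0]
contact_force: [-0.4, 0.6, 4.5]
grip_width: 0.606
grasp_force: 15.0
```

Call:
play_rows:
  targets:
    - {"jaw": 45,"xyz": [0,0,0],"twist": [0,0,0]}
    - {"jaw": 45,"xyz": [0,0,0],"twist": [0,0,0]}
    - {"jaw": 45,"xyz": [0,0,0],"twist": [0,0,0]}
    - {"jaw": 45,"xyz": [0,0,0],"twist": [0,0,0]}
    - {"jaw": 45,"xyz": [0,0,0],"twist": [0,0,0]}

```text
time_s: 3.38
eef_pos: [0.4246, 0.2453, 0.0062]
eef_rot: [0.001, -0.124, 0.992, 0.0]
contact_force: [-1.4, 2.6, 7.1]
grip_width: 0.604
grasp_force: 15.0
```

Call:
play_rows:
  targets:
    - {"jaw": 45,"xyz": [0,0,25],"twist": [0,0,0]}
    - {"jaw": 45,"xyz": [0,0,60],"twist": [0,0,0]}
    - {"jaw": 45,"xyz": [8,-20,80],"twist": [0,0,0]}
    - {"jaw": 45,"xyz": [20,-55,85],"twist": [0,0,0]}
    - {"jaw": 45,"xyz": [32,-90,85],"twist": [0,0,0]}
  grip_force: 25

```text
time_s: 3.8
eef_pos: [0.4573, 0.1544, 0.0926]
eef_rot: [0.003, -0.126, 0.992, -0.0]
contact_force: [0.9, -1.0, -1.4]
grip_width: 0.603
grasp_force: 25.0
```

Call:
play_rows:
  targets:
    - {"jaw": 45,"xyz": [11,-36,0],"twist": [0,0,0]}
    - {"jaw": 45,"xyz": [22,-72,0],"twist": [0,0,0]}
    - {"jaw": 45,"xyz": [34,-108,0],"twist": [0,0,0]}
    - {"jaw": 45,"xyz": [44,-135,0],"twist": [0,0,0]}
    - {"jaw": 45,"xyz": [47,-144,0],"twist": [0,0,0]}

```text
time_s: 4.22
eef_pos: [0.5042, 0.0066, 0.0906]
eef_rot: [0.001, -0.123, 0.992, -0.001]
contact_force: [-0.6, 1.1, -0.5]
grip_width: 0.61
grasp_force: 25.0
```

```bash
python3 - <<'E'
from h import *
vision.read_camera("scene");vision.read_camera("scene");vision.read_camera("scene")
s=robot.read_state(); print(s["time_s"],s["eef_pos"],yawdeg(s),s["contact_force"])
c=vision.read_camera("wrist"); f=c["frame"].copy(); print(c["eye"],c["rotation"])
p=s["eef_pos"]; draw(c,f,circ([p[0],p[1],p[2]-.006],.027),(0,255,0)); draw(c,f,circ([p[0],p[1],p[2]+.020],.027),(255,0,0))
y=np.radians(14.3); T=lambda a,b,z:np.array([.5027+a*np.cos(y)-b*np.sin(y),.0107+a*np.sin(y)+b*np.cos(y),z])
draw(c,f,[T(a*.05,b*.05,.012) for a,b in [(1,1),(-1,1),(-1,-1),(1,-1),(1,1)]],(255,0,0))
for a in(-1,1):
    for b in(-1,1): draw(c,f,circ(T(a*.02475,b*.02475,.058),.0045),(255,0,255)); draw(c,f,circ(T(a*.02475,b*.02475,.012),.006),(255,0,0))
cv2.imwrite("pics/w2.png",cv2.resize(f[80:400,120:520],None,fx=2,fy=1.875))
E
```

```text
4.3667 [0.50211796 0.0104951  0.08968595] (np.float64(104.16682788454622), array([-5.e-04,  5.e-04, -1.e+00])) [-0.68166548 -0.32931924 -0.40719827]
[ 0.42944364 -0.00802429  0.23697955] [0.09082214 0.60803531 0.77998788 0.11689018]
```

View pics/w2.png

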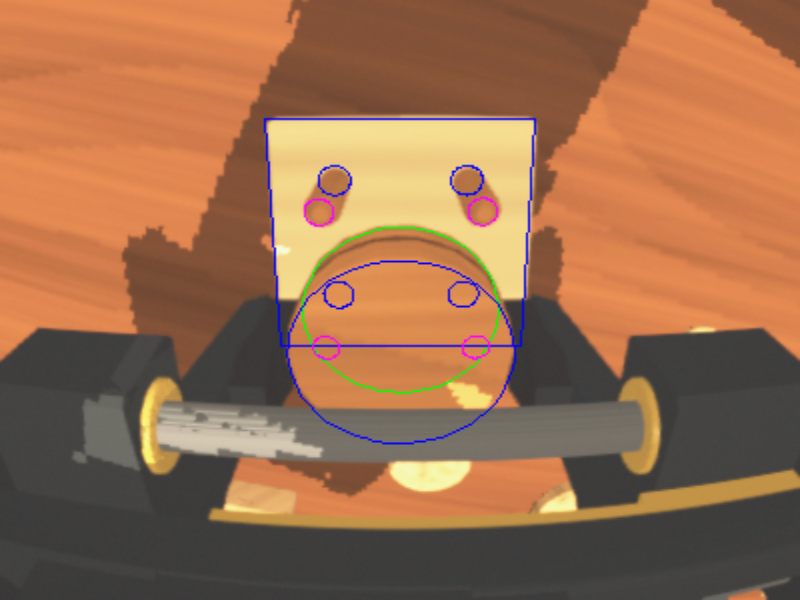

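The wrist picture shows the predicted jig outline and dowels overlapping the real ones, with dowel tops at about (320,212) and (483,212). The held drum's rim also matches its predicted circle to about 1 mm. I'll descend.

Call:
play_rows:
  targets:
    - {"jaw": 45,"xyz": [0,0,-12],"twist": [0,0,0]}
    - {"jaw": 45,"xyz": [0,0,-24],"twist": [0,0,0]}
    - {"jaw": 45,"xyz": [0,0,-32],"twist": [0,0,0]}
    - {"jaw": 45,"xyz": [0,0,-40],"twist": [0,0,0]}
    - {"jaw": 45,"xyz": [0,0,-45],"twist": [0,0,0]}

```text
time_s: 4.83
eef_pos: [0.5021, 0.0116, 0.044]
eef_rot: [-0.0, -0.125, 0.992, 0.0]
contact_force: [1.1, 0.2, -0.5]
grip_width: 0.606
grasp_force: 25.0
```

Call:
play_rows:
  targets:
    - {"jaw": 45,"xyz": [0,0,-8],"twist": [0,0,0]}
    - {"jaw": 45,"xyz": [0,0,-16],"twist": [0,0,0]}
    - {"jaw": 45,"xyz": [0,0,-22],"twist": [0,0,0]}
    - {"jaw": 45,"xyz": [0,0,-25],"twist": [0,0,0]}
    - {"jaw": 45,"xyz": [0,0,-26],"twist": [0,0,0]}

```text
time_s: 5.25
eef_pos: [0.5021, 0.0109, 0.0182]
eef_rot: [-0.0, -0.124, 0.992, 0.0]
contact_force: [-3.0, 3.6, 6.1]
grip_width: 0.605
grasp_force: 25.0
```

Call:
play_rows:
  targets:
    - {"jaw": 66,"xyz": [0,0,0],"twist": [0,0,0]}
    - {"jaw": 66,"xyz": [0,0,0],"twist": [0,0,0]}
    - {"jaw": 66,"xyz": [0,0,10],"twist": [0,0,0]}
    - {"jaw": 66,"xyz": [0,0,35],"twist": [0,0,0]}
    - {"jaw": 66,"xyz": [0,0,71],"twist": [0,0,0]}

```text
time_s: 5.67
eef_pos: [0.5001, 0.0108, 0.0888]
eef_rot: [-0.003, -0.124, 0.992, 0.001]
contact_force: [0.6, -0.4, 0.0]
grip_width: 0.753
grasp_force: 0.0
```

Call:
play_rows:
  targets:
    - {"jaw": 76,"xyz": [28,27,0],"twist": [0,0,0]}
    - {"jaw": 76,"xyz": [56,54,0],"twist": [0,0,0]}
    - {"jaw": 76,"xyz": [84,81,0],"twist": [0,0,0]}
    - {"jaw": 76,"xyz": [112,108,0],"twist": [0,0,0]}
    - {"jaw": 76,"xyz": [141,134,0],"twist": [0,0,0]}

```text
time_s: 6.08
eef_pos: [0.6449, 0.1459, 0.0914]
eef_rot: [0.001, -0.124, 0.992, -0.0]
contact_force: [0.8, -1.8, 0.2]
grip_width: 0.864
grasp_force: 0.0
```

```bash
python3 - <<'E'
from h import *
for i in range(3): vision.read_camera("scene")
s=robot.read_state(); print(s["time_s"],s["eef_pos"],yawdeg(s),s["contact_force"])
c=vision.read_camera("wrist"); f=c["frame"].copy()
draw(c,f,circ([.6442,.145,.008],.027),(255,0,0))
a=cv2.resize(f[80:300,160:480],None,fx=2,fy=2)
c=vision.read_camera("top"); b=cv2.resize(c["frame"][180:250,280:360],None,fx=5,fy=5)
cv2.imwrite("pics/w3.png",np.vstack([a,cv2.copyMakeBorder(b[:160],0,0,0,640-b.shape[1],cv2.BORDER_CONSTANT)]))
cv2.imwrite("pics/w3b.png",b)
E
```

```text
6.2333 [0.64489514 0.14625481 0.09028596] (np.float64(104.4233575031173), array([ 0.0014, -0.    , -1.    ])) [-1.89057041 -0.8827569   0.07718832]
```

View pics/w3.png

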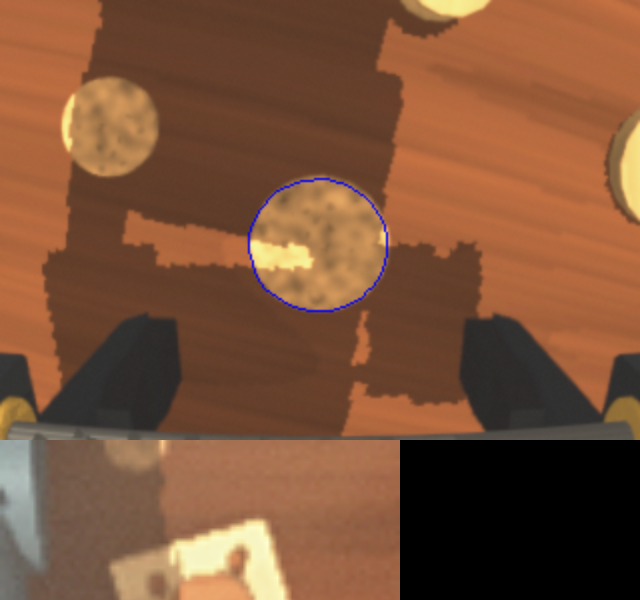

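The cork disc sits exactly in the predicted circle, centred at (318,245) in the crop, and the drum is on the jig. I'll descend to it.

Call:
play_rows:
  targets:
    - {"jaw": 76,"xyz": [0,-1,-30],"twist": [0,0,0]}
    - {"jaw": 76,"xyz": [0,-1,-55],"twist": [0,0,0]}
    - {"jaw": 76,"xyz": [0,-1,-75],"twist": [0,0,0]}
    - {"jaw": 76,"xyz": [0,-1,-85],"twist": [0,0,0]}
    - {"jaw": 76,"xyz": [0,-1,-87],"twist": [0,0,0]}
  grip_force: 10

```text
time_s: 6.75
eef_pos: [0.6411, 0.1424, 0.0008]
eef_rot: [-0.002, -0.124, 0.992, 0.0]
contact_force: [-0.3, 0.0, 0.6]
grip_width: 0.863
grasp_force: 0.0
```

Call:
play_rows:
  targets:
    - {"jaw": 62,"xyz": [0,0,0],"twist": [0,0,0]}
    - {"jaw": 56,"xyz": [0,0,0],"twist": [0,0,0]}
    - {"jaw": 48,"xyz": [0,0,0],"twist": [0,0,0]}
    - {"jaw": 45,"xyz": [0,0,0],"twist": [0,0,0]}
    - {"jaw": 45,"xyz": [0,0,0],"twist": [0,0,0]}

```text
time_s: 7.17
eef_pos: [0.6447, 0.1436, 0.0045]
eef_rot: [0.001, -0.124, 0.992, -0.0]
contact_force: [-0.8, -0.8, 5.4]
grip_width: 0.603
grasp_force: 10.0
```

Call:
play_rows:
  targets:
    - {"jaw": 45,"xyz": [0,0,0],"twist": [0,0,0]}
    - {"jaw": 45,"xyz": [0,0,0],"twist": [0,0,0]}
    - {"jaw": 45,"xyz": [0,0,10],"twist": [0,0,0]}
    - {"jaw": 45,"xyz": [0,0,40],"twist": [0,0,0]}
    - {"jaw": 45,"xyz": [0,0,80],"twist": [0,0,0]}

```text
time_s: 7.58
eef_pos: [0.6403, 0.1435, 0.0802]
eef_rot: [-0.004, -0.124, 0.992, 0.0]
contact_force: [0.1, 0.4, 0.6]
grip_width: 0.603
grasp_force: 10.0
```

Call:
play_rows:
  targets:
    - {"jaw": 45,"xyz": [-28,-27,2],"twist": [0,0,0]}
    - {"jaw": 45,"xyz": [-56,-54,4],"twist": [0,0,0]}
    - {"jaw": 45,"xyz": [-84,-81,4],"twist": [0,0,0]}
    - {"jaw": 45,"xyz": [-112,-108,4],"twist": [0,0,0]}
    - {"jaw": 45,"xyz": [-141,-133,4],"twist": [0,0,0]}

```text
time_s: 8.0
eef_pos: [0.5012, 0.0096, 0.0874]
eef_rot: [0.0, -0.125, 0.992, -0.0]
contact_force: [0.3, -0.8, 0.2]
grip_width: 0.601
grasp_force: 10.0
```

```bash
python3 - <<'E'
from h import *
for i in range(3): vision.read_camera("scene")
s=robot.read_state(); print(s["time_s"],s["eef_pos"],yawdeg(s),s["contact_force"])
c=vision.read_camera("wrist"); f=c["frame"].copy()
p=s["eef_pos"]; draw(c,f,circ([p[0],p[1],p[2]-.0045],.027),(0,255,0)); draw(c,f,circ([p[0],p[1],p[2]+.0035],.027),(255,0,0))
draw(c,f,circ([.5021,.0109,.038],.027),(255,0,255))
cv2.imwrite("pics/w4.png",cv2.resize(f[100:300,160:480],None,fx=2.4,fy=2.4))
E
```

```text
8.15 [0.50053995 0.0095035  0.08699918] (np.float64(104.11448403217521), array([-9.e-04,  2.e-04, -1.e+00])) [ 1.56285309  1.08642148 -0.01221528]
```

View pics/w4.png

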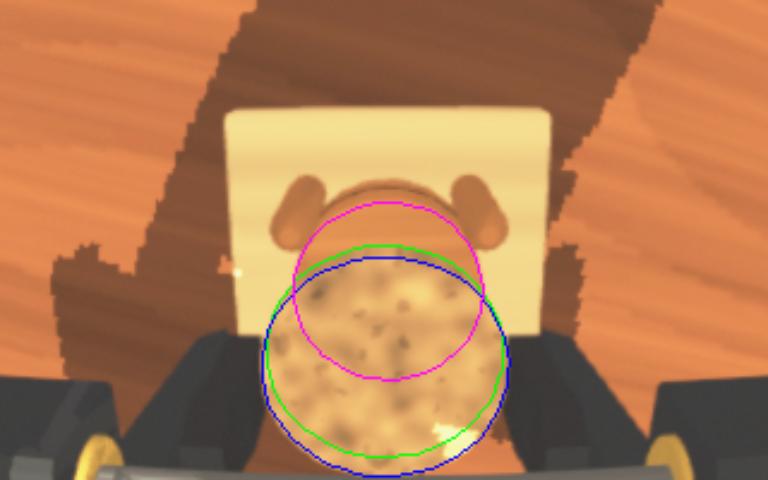

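The drum is seated between the dowels and the cork matches its predicted outline. I'll nudge by +1.5 and +1.2 mm, then descend.

Call:
play_rows:
  targets:
    - {"jaw": 45,"xyz": [1.5,1.2,-5],"twist": [0,0,0]}
    - {"jaw": 45,"xyz": [1.5,1.2,-14],"twist": [0,0,0]}
    - {"jaw": 45,"xyz": [1.5,1.2,-22],"twist": [0,0,0]}
    - {"jaw": 45,"xyz": [1.5,1.2,-30],"twist": [0,0,0]}
    - {"jaw": 45,"xyz": [1.5,1.2,-36],"twist": [0,0,0]}

```text
time_s: 8.62
eef_pos: [0.5035, 0.0124, 0.049]
eef_rot: [-0.001, -0.125, 0.992, 0.0]
contact_force: [-0.2, -1.1, 0.4]
grip_width: 0.604
grasp_force: 10.0
```

Call:
play_rows:
  targets:
    - {"jaw": 45,"xyz": [0,0,-3],"twist": [0,0,0]}
    - {"jaw": 45,"xyz": [0,0,-5],"twist": [0,0,0]}
    - {"jaw": 45,"xyz": [0,0,-7],"twist": [0,0,0]}
    - {"jaw": 45,"xyz": [0,0,-8],"twist": [0,0,0]}
    - {"jaw": 45,"xyz": [0,0,-8.5],"twist": [0,0,0]}

```text
time_s: 9.03
eef_pos: [0.504, 0.0118, 0.0425]
eef_rot: [0.0, -0.124, 0.992, -0.0]
contact_force: [-1.6, 1.0, 4.9]
grip_width: 0.608
grasp_force: 10.0
```

Call:
play_rows:
  targets:
    - {"jaw": 66,"xyz": [0,0,0],"twist": [0,0,0]}
    - {"jaw": 66,"xyz": [0,0,0],"twist": [0,0,0]}
    - {"jaw": 66,"xyz": [0,0,8],"twist": [0,0,0]}
    - {"jaw": 66,"xyz": [0,0,25],"twist": [0,0,0]}
    - {"jaw": 76,"xyz": [0,0,48],"twist": [0,0,0]}

```text
time_s: 9.45
eef_pos: [0.5026, 0.012, 0.0899]
eef_rot: [-0.002, -0.124, 0.992, 0.001]
contact_force: [0.1, -0.1, 0.3]
grip_width: 0.8
grasp_force: 0.0
```

Call:
play_rows:
  targets:
    - {"jaw": 76,"xyz": [10,38,0],"twist": [0,0,0]}
    - {"jaw": 76,"xyz": [20,76,0],"twist": [0,0,0]}
    - {"jaw": 76,"xyz": [30,114,0],"twist": [0,0,0]}
    - {"jaw": 76,"xyz": [40,152,0],"twist": [0,0,0]}
    - {"jaw": 76,"xyz": [49,190,0],"twist": [0,0,0]}

```text
time_s: 9.87
eef_pos: [0.5536, 0.2036, 0.0913]
eef_rot: [0.001, -0.124, 0.992, -0.0]
contact_force: [0.1, -1.1, 0.7]
grip_width: 0.862
grasp_force: 0.0
```

Call:
play_rows:
  targets:
    - {"jaw": 76,"xyz": [10,38,0],"twist": [0,0,0]}
    - {"jaw": 76,"xyz": [20,76,0],"twist": [0,0,0]}
    - {"jaw": 76,"xyz": [20,76,0],"twist": [0,0,0]}
    - {"jaw": 76,"xyz": [20,76,0],"twist": [0,0,0]}
    - {"jaw": 76,"xyz": [20,76,0],"twist": [0,0,0]}

```text
time_s: 10.28
eef_pos: [0.5726, 0.2776, 0.0903]
eef_rot: [-0.0, -0.125, 0.992, -0.0]
contact_force: [-0.2, 0.1, 0.5]
grip_width: 0.86
grasp_force: 0.0
```

```bash
python3 - <<'E'
from h import *
s=robot.read_state(); print(s["time_s"],s["eef_pos"],yawdeg(s),s["contact_force"])
c=vision.read_camera("wrist"); f=c["frame"].copy()
draw(c,f,circ([.5731,.2786,.012],.027),(255,0,0))
sl=[d["position"] for d in vision.search_frame("seal","wrist")]; print([(np.round(p),wtoz(c,p,.012).round(4)) for p in sl])
a=cv2.resize(f[80:280,160:480],None,fx=2,fy=2)
c=vision.read_camera("top"); b=cv2.resize(c["frame"][190:240,290:354],None,fx=4,fy=4)
cv2.imwrite("pics/w5.png",np.vstack([a,cv2.copyMakeBorder(b,0,0,0,640-b.shape[1],cv2.BORDER_CONSTANT)]))
# tamper and stand, top
d=c["frame"][185:235,385:437]; cv2.imwrite("pics/st.png",cv2.resize(d,None,fx=8,fy=8,interpolation=cv2.INTER_CUBIC))
E
```

```text
10.2833 [0.57260866 0.27763969 0.09034934] (np.float64(104.32394387653422), array([-3.e-04, -5.e-04, -1.e+00])) [-0.17441216  0.0831707   0.47506636]
[(array([338., 355.]), array([0.6939, 0.3436, 0.012 ])), (array([205., 320.]), array([0.5719, 0.2775, 0.012 ]))]
```

View pics/w5.png

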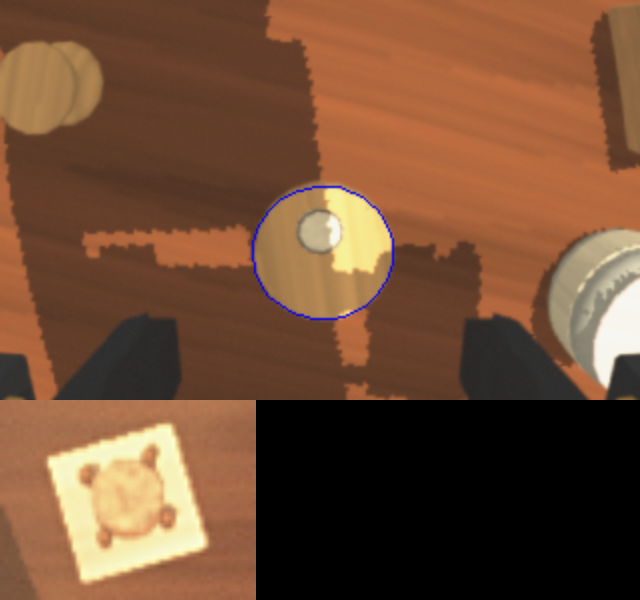

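The small disc with the seal is centred in its predicted circle, with the seal at about (320,231). The inset shows the cork squarely between the dowels. I'll grip the disc.

Call:
play_rows:
  targets:
    - {"jaw": 76,"xyz": [0.5,1,-30],"twist": [0,0,0]}
    - {"jaw": 76,"xyz": [0.5,1,-55],"twist": [0,0,0]}
    - {"jaw": 76,"xyz": [0.5,1,-75],"twist": [0,0,0]}
    - {"jaw": 76,"xyz": [0.5,1,-84],"twist": [0,0,0]}
    - {"jaw": 76,"xyz": [0.5,1,-86],"twist": [0,0,0]}
  grip_force: 12

```text
time_s: 10.85
eef_pos: [0.572, 0.2772, 0.0022]
eef_rot: [-0.002, -0.123, 0.992, -0.0]
contact_force: [0.3, -0.6, -0.2]
grip_width: 0.86
grasp_force: 0.0
```

Call:
play_rows:
  targets:
    - {"jaw": 62,"xyz": [0,0,0],"twist": [0,0,0]}
    - {"jaw": 56,"xyz": [0,0,0],"twist": [0,0,0]}
    - {"jaw": 48,"xyz": [0,0,0],"twist": [0,0,0]}
    - {"jaw": 45,"xyz": [0,0,0],"twist": [0,0,0]}
    - {"jaw": 45,"xyz": [0,0,0],"twist": [0,0,0]}

```text
time_s: 11.27
eef_pos: [0.5746, 0.279, 0.0059]
eef_rot: [0.001, -0.124, 0.992, 0.0]
contact_force: [0.4, -0.6, 4.4]
grip_width: 0.605
grasp_force: 12.0
```

Call:
play_rows:
  targets:
    - {"jaw": 45,"xyz": [0,0,0],"twist": [0,0,0]}
    - {"jaw": 45,"xyz": [0,0,0],"twist": [0,0,0]}
    - {"jaw": 45,"xyz": [0,0,10],"twist": [0,0,0]}
    - {"jaw": 45,"xyz": [0,0,40],"twist": [0,0,0]}
    - {"jaw": 45,"xyz": [0,0,80],"twist": [0,0,0]}

```text
time_s: 11.68
eef_pos: [0.5703, 0.278, 0.0818]
eef_rot: [-0.004, -0.124, 0.992, -0.001]
contact_force: [0.4, -0.4, 0.2]
grip_width: 0.608
grasp_force: 12.0
```

Call:
play_rows:
  targets:
    - {"jaw": 45,"xyz": [-10,-38,4],"twist": [0,0,0]}
    - {"jaw": 45,"xyz": [-20,-76,8],"twist": [0,0,0]}
    - {"jaw": 45,"xyz": [-30,-114,8],"twist": [0,0,0]}
    - {"jaw": 45,"xyz": [-40,-152,8],"twist": [0,0,0]}
    - {"jaw": 45,"xyz": [-50,-190,8],"twist": [0,0,0]}

```text
time_s: 12.1
eef_pos: [0.5226, 0.0876, 0.093]
eef_rot: [0.0, -0.125, 0.992, -0.0]
contact_force: [1.0, -0.1, -0.0]
grip_width: 0.605
grasp_force: 12.0
```

Call:
play_rows:
  targets:
    - {"jaw": 45,"xyz": [-10,-38,0],"twist": [0,0,0]}
    - {"jaw": 45,"xyz": [-20,-77,0],"twist": [0,0,0]}
    - {"jaw": 45,"xyz": [-20,-77,0],"twist": [0,0,0]}
    - {"jaw": 45,"xyz": [-20,-77,0],"twist": [0,0,0]}
    - {"jaw": 45,"xyz": [-20,-77,0],"twist": [0,0,0]}

```text
time_s: 12.52
eef_pos: [0.5037, 0.0119, 0.0927]
eef_rot: [0.0, -0.124, 0.992, 0.0]
contact_force: [0.7, 0.5, -0.4]
grip_width: 0.61
grasp_force: 12.0
```

```bash
python3 - <<'E'
from h import *
s=robot.read_state(); print(s["time_s"],s["eef_pos"],yawdeg(s),s["contact_force"],s["grip_width"])
c=vision.read_camera("wrist"); f=c["frame"].copy()
p=s["eef_pos"]; draw(c,f,circ([p[0],p[1],p[2]-.0045],.027),(0,255,0)); draw(c,f,circ([p[0],p[1],p[2]+.0075],.027),(255,0,0))
draw(c,f,circ([.5025,.011,.046],.027),(255,0,255))
a=cv2.resize(f[100:300,160:480],None,fx=2,fy=2)
b=cv2.imread("pics/st.png"); b=cv2.resize(b,None,fx=.5,fy=.5)
cv2.imwrite("pics/w6.png",np.vstack([a,cv2.copyMakeBorder(b,0,0,0,640-b.shape[1],cv2.BORDER_CONSTANT)]))
E
```

```text
12.5167 [0.50367482 0.01191431 0.09271101] (np.float64(104.2170665362992), array([ 7.e-04,  3.e-04, -1.e+00])) [ 0.74347997  0.52097622 -0.36194728] 0.6098725319408581
```

View pics/w6.png

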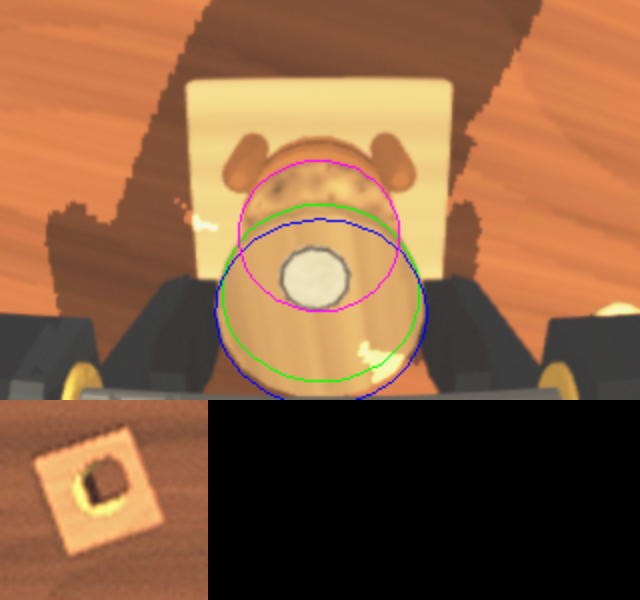

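The disc is held seal up over the stack, with the seal at (315,278) in the crop. I'll lower it.

Call:
play_rows:
  targets:
    - {"jaw": 45,"xyz": [-0.8,-0.6,-6],"twist": [0,0,0]}
    - {"jaw": 45,"xyz": [-0.8,-0.6,-14],"twist": [0,0,0]}
    - {"jaw": 45,"xyz": [-0.8,-0.6,-22],"twist": [0,0,0]}
    - {"jaw": 45,"xyz": [-0.8,-0.6,-29],"twist": [0,0,0]}
    - {"jaw": 45,"xyz": [-0.8,-0.6,-34],"twist": [0,0,0]}

```text
time_s: 12.98
eef_pos: [0.5019, 0.0119, 0.0566]
eef_rot: [-0.001, -0.125, 0.992, 0.0]
contact_force: [-0.1, -0.1, 0.8]
grip_width: 0.607
grasp_force: 12.0
```

Call:
play_rows:
  targets:
    - {"jaw": 45,"xyz": [0,0,-3],"twist": [0,0,0]}
    - {"jaw": 45,"xyz": [0,0,-5],"twist": [0,0,0]}
    - {"jaw": 45,"xyz": [0,0,-6.5],"twist": [0,0,0]}
    - {"jaw": 45,"xyz": [0,0,-7],"twist": [0,0,0]}
    - {"jaw": 45,"xyz": [0,0,-7.5],"twist": [0,0,0]}

```text
time_s: 13.4
eef_pos: [0.5025, 0.0113, 0.0517]
eef_rot: [-0.0, -0.124, 0.992, 0.0]
contact_force: [-6.8, 1.4, 15.8]
grip_width: 0.61
grasp_force: 12.0
```

```bash
python3 - <<'E'
from h import *
c=vision.read_camera("top"); f=c["frame"]; r0,c0,sc=183,383,8
a=cv2.resize(f[r0:r0+54,c0:c0+54],None,fx=sc,fy=sc,interpolation=cv2.INTER_CUBIC).astype(float)
m=np.median(a[20*sc:24*sc,14*sc:17*sc],(0,1)); b=np.median(a[:16].reshape(-1,3),0); print(m,b)
t=((a-b)@(m-b)/((m-b)@(m-b))>.5).astype(np.uint8)
k=max(cv2.findContours(t,cv2.RETR_EXTERNAL,cv2.CHAIN_APPROX_NONE)[0],key=cv2.contourArea)
px=lambda u,v:((v+.5)/sc-.5+r0,(u+.5)/sc-.5+c0)
r=cv2.boxPoints(cv2.minAreaRect(k)); W=np.array([toz(c,px(u,v),.03) for u,v in r])*1000
print(W[:,:2].round(1).tolist(),"ctr",W.mean(0).round(1),[(np.degrees(np.arctan2(*(W[(i+1)%4]-W[i])[1::-1])).round(1),np.linalg.norm(W[(i+1)%4]-W[i]).round(1)) for i in range(4)])
E
```

```text
[116. 182. 244.] [ 69.  99. 160.]
[[541.2, -209.0], [565.1, -285.2], [489.8, -305.8], [466.3, -230.3]] ctr [ 515.6 -257.6   30. ] [(np.float64(-72.6), np.float64(79.8)), (np.float64(-164.6), np.float64(78.0)), (np.float64(107.3), np.float64(79.1)), (np.float64(15.8), np.float64(77.9))]
```

Call:
play_rows:
  targets:
    - {"jaw": 45,"xyz": [0,0,0.5],"twist": [0,0,0]}
    - {"jaw": 66,"xyz": [0,0,0.5],"twist": [0,0,0]}
    - {"jaw": 66,"xyz": [0,0,0.5],"twist": [0,0,0]}
    - {"jaw": 66,"xyz": [0,0,8],"twist": [0,0,0]}
    - {"jaw": 66,"xyz": [0,0,30],"twist": [0,0,0]}

```text
time_s: 13.87
eef_pos: [0.5003, 0.0116, 0.0787]
eef_rot: [-0.003, -0.124, 0.992, 0.001]
contact_force: [0.8, 0.1, 0.2]
grip_width: 0.746
grasp_force: 0.0
```

Call:
play_rows:
  targets:
    - {"jaw": 66,"xyz": [0,0,30],"twist": [0,0,0]}
    - {"jaw": 66,"xyz": [0,0,58],"twist": [0,0,0]}
    - {"jaw": 66,"xyz": [0,0,58],"twist": [0,0,0]}
    - {"jaw": 66,"xyz": [0,0,58],"twist": [0,0,0]}
    - {"jaw": 66,"xyz": [0,0,58],"twist": [0,0,0]}

```text
time_s: 14.28
eef_pos: [0.5023, 0.0112, 0.1385]
eef_rot: [-0.0, -0.124, 0.992, 0.0]
contact_force: [-0.4, 0.6, 0.7]
grip_width: 0.75
grasp_force: 0.0
```

```bash
python3 - <<'E'
from h import *
s=robot.read_state(); print(s["time_s"],s["eef_pos"],yawdeg(s),s["contact_force"],s["grip_width"])
c=vision.read_camera("wrist"); f=c["frame"].copy()
for d in vision.search_frame("seal","wrist"): print(d["position"],d["p"],wtoz(c,d["position"],.058).round(4))
draw(c,f,circ([.5025,.011,.058],.027),(255,0,255))
# bright seal contour
hsv=cv2.cvtColor(c["frame"],cv2.COLOR_BGR2HSV); o=wproj(c,[.5025,.011,.058]).round().astype(int)
print("disc px",o); 
m=((hsv[...,1]<70)&(hsv[...,2]>120)).astype(np.uint8); z=np.zeros_like(m); cv2.circle(z,tuple(map(int,o)),34,1,-1); m*=z
k=max(cv2.findContours(m,cv2.RETR_EXTERNAL,cv2.CHAIN_APPROX_NONE)[0],key=cv2.contourArea); (u,v),r=cv2.minEnclosingCircle(k); print(u,v,r,wtoz(c,(v,u),.058).round(4))
S=wtoz(c,(v,u),.058); draw(c,f,circ(S,.009),(0,255,0))
a=cv2.resize(f[110:280,220:420],None,fx=3,fy=3)
cv2.imwrite("pics/w7.png",a)
t=vision.read_camera("top"); 
for d in vision.search_frame("seal","top"): print("top",d["position"],d["p"],toz(t,d["position"],.058).round(4))
E
```

```text
14.2833 [0.50233081 0.01121638 0.13850444] (np.float64(104.27481798913338), array([-2.e-04,  0.e+00, -1.e+00])) [-0.36125983  0.63713032  0.7415771 ] 0.7501004740150338
[201.6, 320.2] 0.56 [0.4993 0.0106 0.058 ]
[151.0, 56.1] 0.53 [ 0.5133 -0.2529  0.058 ]
disc px [320 205]
317.3783874511719 192.05404663085938 10.818499565124512 [0.4924 0.0067 0.058 ]
top [156.9, 214.6] 0.78 [0.6874 0.3312 0.058 ]
top [215.4, 320.4] 0.58 [0.4961 0.013  0.058 ]
```

View pics/w7.png

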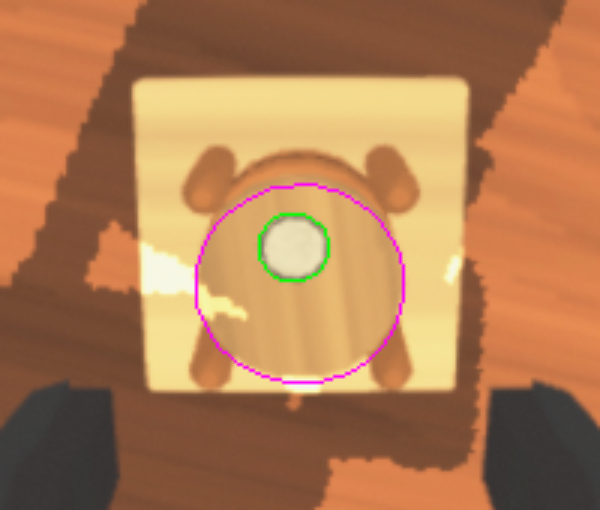

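The stack is complete, seal up. The seal fits the green circle at (294,247) in the crop, which puts it at world (492.6, 6.9) mm. Next is the tamper.

Call:
play_rows:
  targets:
    - {"jaw": 66,"xyz": [2,-38,0],"twist": [0,0,0.01]}
    - {"jaw": 66,"xyz": [4,-76,0],"twist": [0,0,0.02]}
    - {"jaw": 66,"xyz": [6,-114,0],"twist": [0,0,0.03]}
    - {"jaw": 66,"xyz": [8,-152,0],"twist": [0,0,0.04]}
    - {"jaw": 66,"xyz": [10,-190,0],"twist": [0,0,0.04]}

```text
time_s: 14.9
eef_pos: [0.512, -0.1802, 0.1378]
eef_rot: [-0.001, -0.145, 0.99, 0.001]
contact_force: [0.4, -0.7, 0.1]
grip_width: 0.749
grasp_force: 0.0
```

Call:
play_rows:
  targets:
    - {"jaw": 66,"xyz": [2,-38,0],"twist": [0,0,0]}
    - {"jaw": 66,"xyz": [3,-78,0],"twist": [0,0,0]}
    - {"jaw": 66,"xyz": [3,-78,0],"twist": [0,0,0]}
    - {"jaw": 66,"xyz": [3,-78,0],"twist": [0,0,0]}
    - {"jaw": 66,"xyz": [3,-78,0],"twist": [0,0,0]}

```text
time_s: 15.32
eef_pos: [0.5149, -0.2561, 0.1375]
eef_rot: [-0.001, -0.144, 0.99, 0.001]
contact_force: [1.5, 0.0, 0.3]
grip_width: 0.75
grasp_force: 0.0
```

```bash
python3 - <<'E'
from h import *
s=robot.read_state(); print(s["time_s"],s["eef_pos"],yawdeg(s),s["contact_force"])
c=vision.read_camera("wrist"); cv2.imwrite("pics/w8.png",c["frame"]); f=c["frame"]
for n,z in [("tamper",.07),("stand",.03),("foot",.03)]:
    for d in vision.search_frame(n,"wrist")[:2]: print(n,d["position"],round(d["p"],2),wtoz(c,d["position"],z).round(4))
C=np.array([.5156,-.2576]);y=np.radians(16.5); T=lambda a,b,z:np.array([C[0]+a*np.cos(y)-b*np.sin(y),C[1]+a*np.sin(y)+b*np.cos(y),z])
# radial profiles of brightness at grip top z=.09 and stand top z=.03 along +-x,+-y
g=cv2.GaussianBlur(f,(3,3),0)
def prof(z,rng,ax,off=0):
    o=[]
    for r in rng:
        u,v=wproj(c,T(r,off,z) if ax==0 else T(off,r,z)); o.append(g[int(round(v)),int(round(u))].astype(int).tolist() if 0<=v<400 else None)
    return o
for ax in(0,1):
    for sg in(-1,1):
        print("grip",ax,sg,[ (r,p[2],p[1]) if p else None for r,p in zip(range(6,20),prof(.09,[sg*r/1000 for r in range(6,20)],ax))])
        print("stand",ax,sg,[ (r,p[2]) if p else None for r,p in zip(range(32,46),prof(.03,[sg*r/1000 for r in range(32,46)],ax))])
E
```

```text
15.3167 [ 0.5149204  -0.25611808  0.13752209] (np.float64(106.52318271260381), array([-0.0018,  0.0019, -1.    ])) [1.49263615 0.0315744  0.33765859]
tamper [203.8, 317.0] 0.58 [ 0.5102 -0.2596  0.07  ]
stand [172.4, 319.1] 0.75 [ 0.4955 -0.2624  0.03  ]
grip 0 -1 [(6, 154, 95), (7, 136, 86), (8, 136, 86), (9, 136, 86), (10, 135, 85), (11, 132, 83), (12, 124, 79), (13, 124, 78), (14, 124, 79), (15, 124, 80), (16, 125, 80), (17, 126, 80), (18, 125, 80), (19, 125, 80)]
stand 0 -1 [(32, 247), (33, 247), (34, 247), (35, 247), (36, 247), (37, 244), (38, 236), (39, 227), (40, 224), (41, 223), (42, 222), (43, 223), (44, 223), (45, 224)]
grip 0 1 [(6, 135, 85), (7, 136, 85), (8, 135, 85), (9, 135, 85), (10, 134, 84), (11, 134, 84), (12, 145, 90), (13, 198, 118), (14, 212, 126), (15, 218, 131), (16, 219, 131), (17, 217, 129), (18, 216, 127), (19, 211, 123)]
stand 0 1 [(32, 135), (33, 135), (34, 135), (35, 134), (36, 134), (37, 134), (38, 145), (39, 171), (40, 197), (41, 212), (42, 218), (43, 220), (44, 219), (45, 217)]
grip 1 -1 [(6, 193, 118), (7, 182, 112), (8, 156, 97), (9, 137, 86), (10, 136, 85), (11, 165, 104), (12, 199, 126), (13, 222, 142), (14, 222, 142), (15, 222, 142), (16, 222, 142), (17, 222, 142), (18, 222, 142), (19, 222, 142)]
stand 1 -1 [(32, 222), (33, 222), (34, 222), (35, 222), (36, 217), (37, 199), (38, 170), (39, 145), (40, 136), (41, 134), (42, 135), (43, 136), (44, 137), (45, 144)]
grip 1 1 [(6, 181, 111), (7, 185, 113), (8, 195, 118), (9, 175, 106), (10, 147, 91), (11, 134, 84), (12, 144, 91), (13, 206, 131), (14, 222, 142), (15, 226, 146), (16, 226, 147), (17, 226, 146), (18, 225, 146), (19, 223, 143)]
stand 1 1 [(32, 226), (33, 226), (34, 226), (35, 226), (36, 226), (37, 223), (38, 211), (39, 183), (40, 152), (41, 138), (42, 136), (43, 137), (44, 137), (45, 136)]
```

Edge profiles put the tamper within 1 mm of the estimate, at about (515.9, -257.0). I'll grip it 20 mm above its flange datum.

Call:
play_rows:
  targets:
    - {"jaw": 60,"xyz": [0.5,0,-25],"twist": [0,0,0]}
    - {"jaw": 60,"xyz": [0.5,0,-50],"twist": [0,0,0]}
    - {"jaw": 60,"xyz": [0.5,0,-72],"twist": [0,0,0]}
    - {"jaw": 60,"xyz": [0.5,0,-84],"twist": [0,0,0]}
    - {"jaw": 60,"xyz": [0.5,0,-87],"twist": [0,0,0]}
  grip_force: 30

```text
time_s: 15.93
eef_pos: [0.5149, -0.2548, 0.0493]
eef_rot: [-0.002, -0.145, 0.989, 0.002]
contact_force: [-0.5, 0.4, -0.7]
grip_width: 0.681
grasp_force: 0.0
```

Call:
play_rows:
  targets:
    - {"jaw": 45,"xyz": [0,0,0],"twist": [0,0,0]}
    - {"jaw": 32,"xyz": [0,0,0],"twist": [0,0,0]}
    - {"jaw": 26,"xyz": [0,0,0],"twist": [0,0,0]}
    - {"jaw": 22,"xyz": [0,0,0],"twist": [0,0,0]}
    - {"jaw": 18,"xyz": [0,0,0],"twist": [0,0,0]}

```text
time_s: 16.35
eef_pos: [0.5168, -0.2573, 0.0528]
eef_rot: [0.001, -0.144, 0.99, -0.001]
contact_force: [-0.0, 0.9, -1.4]
grip_width: 0.329
grasp_force: 0.0
```

Call:
play_rows:
  targets:
    - {"jaw": 15,"xyz": [0,0,0],"twist": [0,0,0]}
    - {"jaw": 15,"xyz": [0,0,0],"twist": [0,0,0]}
    - {"jaw": 15,"xyz": [0,0,0],"twist": [0,0,0]}
    - {"jaw": 15,"xyz": [0,0,0],"twist": [0,0,0]}
    - {"jaw": 15,"xyz": [0,0,0],"twist": [0,0,0]}

```text
time_s: 16.77
eef_pos: [0.5166, -0.2571, 0.0526]
eef_rot: [0.0, -0.144, 0.99, -0.0]
contact_force: [-0.9, 1.3, 6.5]
grip_width: 0.271
grasp_force: 30.0
```

```bash
python3 - <<'E'
from h import *
s=robot.read_state(); print(s["time_s"],s["eef_pos"],yawdeg(s),s["contact_force"],s["grip_width"]*88.1,s["grasp_force"])
E
```

```text
16.7667 [ 0.51657363 -0.25710192  0.05255599] (np.float64(106.56998842329219), array([ 9.e-04, -6.e-04, -1.e+00])) [-0.91819052  1.32412205  6.50685041] 23.878519805394035 30.000230753794312
```

Call:
play_rows:
  targets:
    - {"jaw": 15,"xyz": [0,0,10],"twist": [0,0,0]}
    - {"jaw": 15,"xyz": [0,0,28],"twist": [0,0,0]}
    - {"jaw": 15,"xyz": [0,0,50],"twist": [0,0,0]}
    - {"jaw": 15,"xyz": [0,0,75],"twist": [0,0,0]}
    - {"jaw": 15,"xyz": [0,0,90],"twist": [0,0,0]}

```text
time_s: 17.18
eef_pos: [0.5167, -0.2573, 0.1443]
eef_rot: [0.001, -0.144, 0.99, -0.001]
contact_force: [0.3, -0.8, -0.7]
grip_width: 0.266
grasp_force: 30.0
```

Call:
play_rows:
  targets:
    - {"jaw": 15,"xyz": [-2,25,0],"twist": [0,0,0]}
    - {"jaw": 15,"xyz": [-5,60,0],"twist": [0,0,0]}
    - {"jaw": 15,"xyz": [-8,95,0],"twist": [0,0,0]}
    - {"jaw": 15,"xyz": [-11,130,0],"twist": [0,0,0]}
    - {"jaw": 15,"xyz": [-14,165,0],"twist": [0,0,0]}

```text
time_s: 17.6
eef_pos: [0.5014, -0.0904, 0.1419]
eef_rot: [-0.0, -0.144, 0.99, 0.0]
contact_force: [0.7, 0.4, -1.2]
grip_width: 0.268
grasp_force: 30.0
```

Call:
play_rows:
  targets:
    - {"jaw": 15,"xyz": [-3,35,0],"twist": [0,0,0]}
    - {"jaw": 15,"xyz": [-6,70,0],"twist": [0,0,0]}
    - {"jaw": 15,"xyz": [-9,92,0],"twist": [0,0,0]}
    - {"jaw": 15,"xyz": [-9.4,99,0],"twist": [0,0,0]}
    - {"jaw": 15,"xyz": [-9.4,99,0],"twist": [0,0,0]}

```text
time_s: 18.02
eef_pos: [0.4923, 0.0086, 0.1419]
eef_rot: [-0.0, -0.146, 0.989, 0.0]
contact_force: [0.4, -0.3, -1.6]
grip_width: 0.274
grasp_force: 30.0
```

```bash
python3 - <<'E'
from h import *
for i in range(3): c=vision.read_camera("scene")
for i in range(3):
    c=vision.read_camera("wrist")
    s=robot.read_state(); print(s["time_s"],s["eef_pos"],yawdeg(s),s["contact_force"],s["grip_width"]*88.1)
cv2.imwrite("pics/w9.png",c["frame"])
for n,z in [("tamper",.1),("seal",.058),("foot",.08)]:
    for d in vision.search_frame(n,"wrist")[:2]: print(n,d["position"],round(d["p"],2),wtoz(c,d["position"],z).round(4))
f=c["frame"]
p=s["eef_pos"]; ctr=p-[0.0007,0,0]; zz=p[2]-.0226
# flange radius profile (z = origin+5mm), grip top (origin+60mm): front (-x tool), sides
y=np.radians(16.5); T=lambda a,b,z:np.array([ctr[0]+a*np.cos(y)-b*np.sin(y),ctr[1]+a*np.sin(y)+b*np.cos(y),z])
def pr(z,ax,sg,rs):
    o=[]
    for r in rs:
        u,v=wproj(c,T(sg*r/1e3,0,z) if ax==0 else T(0,sg*r/1e3,z)); o.append((r,)+tuple(f[int(round(v)),int(round(u))].tolist()))
    return o
print("flange -x",pr(zz+.005,0,-1,range(14,27))); print("flange +y",pr(zz+.005,1,1,range(14,27))); print("flange -y",pr(zz+.005,1,-1,range(14,27)))
print("griptop -x",pr(zz+.06,0,-1,range(8,17)));print("griptop +x",pr(zz+.06,0,1,range(8,17)))
# foot in scene camera
c=vision.read_camera("scene")
for n in ["tamper","foot"]:
    for d in vision.search_frame(n,"scene")[:2]: print(n,d["position"],round(d["p"],2))
print("expected foot px",proj(c,[ctr[0],ctr[1],zz-.022]))
cv2.imwrite("pics/s9.png",c["frame"])
E
```

```text
18.2167 [0.4930825  0.00586631 0.14184145] (np.float64(106.49205853629078), array([ 2.e-04, -5.e-04, -1.e+00])) [-0.08742831  0.17142485 -1.64995825] 23.35846256890601
18.2667 [0.49305727 0.00581961 0.14177773] (np.float64(106.47353356384548), array([ 1.e-04, -3.e-04, -1.e+00])) [ 0.05585204  0.36741658 -1.57151335] 23.148125062596193
18.3167 [0.49300649 0.00588564 0.14172564] (np.float64(106.46814803627386), array([ 0.e+00, -2.e-04, -1.e+00])) [ 0.39177239 -0.28761292 -2.15881691] 23.49424074309265
tamper [250.6, 319.8] 0.77 [0.5119 0.0112 0.1   ]
seal [199.4, 323.6] 0.78 [0.4886 0.0074 0.058 ]
flange -x [(14, 80, 187, 234), (15, 78, 183, 232), (16, 77, 183, 231), (17, 79, 188, 235), (18, 80, 188, 234), (19, 79, 183, 230), (20, 118, 188, 223), (21, 158, 213, 231), (22, 185, 225, 236), (23, 183, 223, 235), (24, 182, 223, 234), (25, 183, 224, 235), (26, 161, 199, 216)]
flange +y [(14, 77, 182, 231), (15, 80, 186, 233), (16, 80, 185, 233), (17, 78, 185, 233), (18, 80, 186, 233), (19, 79, 178, 229), (20, 70, 124, 187), (21, 84, 135, 198), (22, 84, 110, 133), (23, 74, 94, 109), (24, 92, 125, 150), (25, 135, 212, 239), (26, 147, 225, 245)]
flange -y [(14, 55, 91, 134), (15, 77, 179, 228), (16, 79, 185, 232), (17, 80, 185, 232), (18, 80, 185, 232), (19, 81, 184, 232), (20, 108, 199, 238), (21, 135, 217, 243), (22, 142, 220, 244), (23, 79, 99, 115), (24, 76, 98, 116), (25, 110, 156, 192), (26, 138, 215, 242)]
griptop -x [(8, 56, 81, 128), (9, 55, 80, 127), (10, 55, 80, 128), (11, 53, 78, 124), (12, 51, 75, 117), (13, 50, 74, 116), (14, 51, 74, 115), (15, 52, 75, 118), (16, 50, 74, 117)]
griptop +x [(8, 153, 169, 180), (9, 135, 151, 160), (10, 169, 189, 201), (11, 149, 165, 176), (12, 169, 188, 201), (13, 169, 187, 201), (14, 173, 194, 207), (15, 176, 198, 210), (16, 174, 196, 208)]
tamper [152.4, 310.6] 0.54
tamper [181.8, 370.9] 0.43
expected foot px (np.float64(165.39195772804322), np.float64(308.6914966722168))
```

The flange rim shows at 20 mm from the expected axis on three sides, so the tamper is held as modelled. The foot is about 39 mm above the seal. I'll descend in stages.

Call:
play_rows:
  targets:
    - {"jaw": 15,"xyz": [0,0.8,-10],"twist": [0,0,0]}
    - {"jaw": 15,"xyz": [0,0.8,-20],"twist": [0,0,0]}
    - {"jaw": 15,"xyz": [0,0.8,-28],"twist": [0,0,0]}
    - {"jaw": 15,"xyz": [0,0.8,-33],"twist": [0,0,0]}
    - {"jaw": 15,"xyz": [0,0.8,-35],"twist": [0,0,0]}

```text
time_s: 19.03
eef_pos: [0.4917, 0.0083, 0.105]
eef_rot: [-0.001, -0.144, 0.99, 0.0]
contact_force: [-0.1, -1.5, -1.6]
grip_width: 0.269
grasp_force: 30.0
```

```bash
cat > m.py <<'E'
from h import *
F=[];Z=[]
for i in range(6):
    c=vision.read_camera("wrist"); s=robot.read_state(); F.append(s["contact_force"]); Z.append(s["eef_pos"])
print(s["time_s"],np.mean(F,0).round(2),np.std(F,0).round(2),np.mean(Z,0).round(4),yawdeg(s),s["grip_width"]*88.1)
for d in vision.search_frame("seal","wrist")[:3]: print("seal",d["position"],round(d["p"],2),wtoz(c,d["position"],.058).round(4))
hsv=cv2.cvtColor(c["frame"],cv2.COLOR_BGR2HSV)
E
python3 m.py
```

```text
19.3333 [ 0.14 -0.1  -1.36] [0.45 0.46 0.56] [0.4926 0.008  0.1064] (np.float64(106.57383847497296), array([ 9.e-04, -2.e-04, -1.e+00])) 23.71761463813749
seal [206.5, 319.1] 0.69 [0.4841 0.0046 0.058 ]
seal [397.2, 494.4] 0.53 [0.6592 0.2773 0.058 ]
```

Call:
play_rows:
  targets:
    - {"jaw": 15,"xyz": [0.4,-0.8,-2],"twist": [0,0,0]}
    - {"jaw": 15,"xyz": [0.4,-0.8,-4],"twist": [0,0,0]}
    - {"jaw": 15,"xyz": [0.4,-0.8,-5.5],"twist": [0,0,0]}
    - {"jaw": 15,"xyz": [0.4,-0.8,-6.5],"twist": [0,0,0]}
    - {"jaw": 15,"xyz": [0.4,-0.8,-7],"twist": [0,0,0]}

```text
time_s: 19.8
eef_pos: [0.4935, 0.007, 0.0998]
eef_rot: [0.0, -0.144, 0.99, -0.0]
contact_force: [-0.2, -0.2, 1.7]
grip_width: 0.271
grasp_force: 30.0
```

```bash
python3 m.py
```

```text
20.1 [ 0.59 -0.22  1.22] [0.48 0.31 0.64] [0.4934 0.0071 0.0999] (np.float64(106.57017280062858), array([ 6.e-04, -2.e-04, -1.e+00])) 23.554507723908113
seal [206.4, 325.6] 0.62 [0.4809 0.0071 0.058 ]
```

Call:
play_rows:
  targets:
    - {"jaw": 15,"xyz": [-0.3,0,-1],"twist": [0,0,0]}
    - {"jaw": 15,"xyz": [-0.3,0,-2],"twist": [0,0,0]}
    - {"jaw": 15,"xyz": [-0.3,0,-2.7],"twist": [0,0,0]}
    - {"jaw": 15,"xyz": [-0.3,0,-2.7],"twist": [0,0,0]}
    - {"jaw": 15,"xyz": [-0.3,0,-2.7],"twist": [0,0,0]}

```text
time_s: 20.57
eef_pos: [0.4932, 0.0071, 0.0972]
eef_rot: [0.0, -0.144, 0.99, -0.0]
contact_force: [1.7, -0.5, 2.2]
grip_width: 0.267
grasp_force: 30.0
```

```bash
python3 m.py; python3 m.py
```

```text
20.8667 [ 1.91 -0.66  2.17] [0.49 0.4  0.81] [0.4931 0.0071 0.0972] (np.float64(106.56725684991335), array([ 4.e-04, -1.e-04, -1.e+00])) 23.82523392691352
seal [207.7, 329.6] 0.77 [0.4798 0.0095 0.058 ]
seal [395.0, 492.5] 0.4 [0.6428 0.2552 0.058 ]
21.2167 [ 2.01 -0.84  1.99] [0.42 0.12 0.43] [0.4929 0.0072 0.0971] (np.float64(106.56876328044281), array([ 1.e-04, -0.e+00, -1.e+00])) 23.921314430308367
seal [205.4, 326.8] 0.94 [0.4786 0.0074 0.058 ]
seal [180.9, 317.6] 0.7 [ 0.4649 -0.0027  0.058 ]
seal [396.8, 493.6] 0.62 [0.6459 0.2597 0.058 ]
```

```bash
python3 - <<'E'
from h import *
s=robot.read_state(); p=s["eef_pos"]-[.0007,0,0]
c=vision.read_camera("scene"); f=c["frame"]
e=np.array(c["eye"])[:2]-p[:2]; d=e/np.linalg.norm(e); print("pos",p,"dir to cam",d)
n=np.array([-d[1],d[0]])
for nm,w in [("to cam",d),("left",n),("right",-n)]:
    o=[]
    for r in range(0,22,2):
        q=proj(c,[*(p[:2]+w*r/1000),.058]); o.append((r,f[int(round(q[0])),int(round(q[1]))].tolist()))
    print(nm,o)
print("stack foot px",proj(c,[p[0],p[1],.058]), [(x["position"],round(x["p"],2)) for x in vision.search_frame("seal","scene")], [(x["position"],round(x["p"],2)) for x in vision.search_frame("foot","scene")])
w=vision.read_camera("wrist"); hsv=cv2.cvtColor(w["frame"],cv2.COLOR_BGR2HSV)
# seal pixels in wrist view: ring radii 6..12 toward camera
e=np.array(w["eye"])[:2]-p[:2]; d=e/np.linalg.norm(e)
print("wrist",[(r,w["frame"][tuple(wproj(w,[*(p[:2]+d*r/1000),.058]).round().astype(int)[::-1])].tolist()) for r in range(3,26)])
E
```

```text
pos [0.49218378 0.00717596 0.09701948] dir to cam [ 0.91342844 -0.40699938]
to cam [(0, [72, 105, 131]), (2, [72, 105, 131]), (4, [85, 104, 121]), (6, [85, 104, 121]), (8, [86, 108, 129]), (10, [80, 110, 141]), (12, [80, 110, 141]), (14, [78, 109, 142]), (16, [78, 109, 142]), (18, [77, 108, 140]), (20, [76, 107, 140])]
left [(0, [72, 105, 131]), (2, [72, 103, 127]), (4, [79, 110, 134]), (6, [78, 110, 136]), (8, [77, 112, 141]), (10, [80, 116, 151]), (12, [80, 116, 151]), (14, [79, 116, 150]), (16, [78, 111, 145]), (18, [78, 110, 144]), (20, [79, 111, 143])]
right [(0, [72, 105, 131]), (2, [72, 105, 131]), (4, [76, 110, 135]), (6, [79, 109, 132]), (8, [76, 105, 131]), (10, [74, 106, 136]), (12, [77, 109, 142]), (14, [77, 109, 142]), (16, [77, 109, 141]), (18, [71, 98, 129]), (20, [53, 74, 103])]
stack foot px (np.float64(177.5829325602541), np.float64(309.3990794100466)) [([201.3, 468.9], 0.81), ([185.7, 314.2], 0.7)] [([197.8, 312.4], 0.59)]
wrist [(3, [84, 198, 239]), (4, [86, 201, 241]), (5, [85, 198, 239]), (6, [83, 196, 239]), (7, [81, 190, 236]), (8, [81, 191, 236]), (9, [83, 194, 238]), (10, [85, 196, 239]), (11, [85, 199, 240]), (12, [82, 190, 235]), (13, [90, 174, 224]), (14, [103, 176, 226]), (15, [113, 182, 230]), (16, [112, 182, 230]), (17, [103, 164, 216]), (18, [103, 165, 216]), (19, [104, 168, 220]), (20, [96, 158, 221]), (21, [85, 149, 229]), (22, [85, 149, 229]), (23, [80, 137, 215]), (24, [75, 130, 207]), (25, [75, 125, 198])]
```

The force rise of 3.6 N and the geometry (about 5.5 mm) both say the plunger is about half way in. The seal's edge shows about 8 mm from the foot axis on the camera side, as it should if centred.

```bash
python3 -c "
from station import robot
print(robot.finish_job())"
```

```text
the job is handed in; nothing more can be done
None
```

The paperweight is stacked in the jig (drum, cork, top disc seal up) and the job is handed in, with the gripper holding the tamper upright inside the seal and its plunger about half way in; I got no verdict back and did not re-check the other goods.

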